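# Hang a lift-out tool hanger on the slotted rail

### The job

Press the round wooden plunger of the storage block all the way down so that the tool hanger rises out of its pocket and stays up. Take the raised hanger by its wooden fin, bring its foot in at the open end of the slotted aluminium rail with the hook on the side away from the robot, and slide it along until it touches the clamped stop, without shoving the stop along; then let go. Leave the tools lying about it on the bench where they are.

Things in the scene. Friction and masses are not known exactly. Their poses are not given: they have to be found in the camera images.
- nest: Fixed storage block of light wood, 54 (x) x 180 (y) x 86 mm high; origin at the centre of its underside, z up. Pocket 30 x 66 mm at y = -45 mm, open at the top, with a notch for the hook in its +x wall; plunger at y = +45 mm. Pressing the plunger down lifts the pocket's floor plate by as much, from z = 20 to z = 54 mm when fully pressed.
- plunger_top (a point): Centre of the top face of the plunger, a round wooden button 42 mm across on the storage block. Up, it stands at z = 126 mm, fully pressed at z = 92 mm (6 mm above the block). It takes about 6 to 10 N to press all the way, goes straight down and stays where it is left; at the bottom is a hard stop.
- hanger_mid (a point): Hanger, 0.14-0.26 kg, 65 mm high: this is its centre, 32.5 mm above its underside. z up, y along its foot, x to the hook. From below: steel foot 22 (x) x 60 (y) x 11 mm, neck 8 x 50 up to 24, cap 26 x 60 up to 30, wooden fin to grip 14 (x) x 50 (y) mm from 30 to 65, all centred on x = y = 0. It starts sunk in the pocket, axes along the block's, fin 1 mm below the block's top.
- hanger_nose (a point): Middle of the leading end of the hanger's cap, 30 mm along -y and 5 mm below the hanger's centre. This end enters the rail first and meets the stop. Once the plunger is fully pressed the hanger is 34 mm higher and its whole fin is above the block.
- hanger_hook (a point): Middle of the upright shank of the hanger's J hook of 8 mm round steel, 46 mm along +x and 22.5 mm below the hanger's centre. The hook leaves the cap at +x, 27 mm above the hanger's underside, and reaches 66 mm out and 8 mm below the underside.
- rail: Fixed slotted aluminium rail on a plywood base with two wooden risers, 280 mm long (y), 36 wide, 135 high; origin at the centre of its underside, z up. Open end at +y, closed at -y; x points away from the robot, the hook's side. Channel inside 28 mm wide, 16 high, floor at z = 114 mm; the lips on top, 5 mm thick, leave a slot 14 mm wide, so the foot gets in only at the open end.
- rail_mouth (a point): Middle of the channel's floor at the open end, 140 mm along +y and 114 mm above the rail's origin, axes as the rail's. Flared guides 20 mm long stand out from it at both sides and below. A hanger in place stands with its foot on this floor, its centre 32.5 mm above it (146.5 mm above the rail's underside).
- stop_face (a point): Middle of the stop's face, 141.5 mm above the rail's underside (the height of the hanger's cap), looking to the rail's +y; axes as the rail's. The stop is a steel block 30 mm long in the rail with a black thumb knob, its top 163 mm above the rail's underside. It starts 95 mm towards the closed end to 15 mm towards the open end from the rail's middle. Held by friction, it slips at about 16 N.
- plane: Bystander: hand plane, 55 x 200 mm, about 80 mm high, long axis y, origin at the centre of its underside.
- chisel: Bystander: chisel lying along its x axis, 246 mm long, 32 mm high, origin near its middle, on the bench.
- square: Bystander: try square lying flat, wooden stock 120 mm along x, steel blade 180 mm along +y, 20 mm high, origin under the stock's middle.
- wax: Bystander: flat steel tin, 80 mm across, 50 mm high, origin at the centre of its underside.
Mind the look-alikes: they are no part of the job. What is shaped like the part that bears hanger_mid but blue, green or pink is not meant.

How it is judged:
By the outcome, as a careful person would: the job done as asked, in the order asked, and still so for the second after the job is handed in, with the robot touching nothing.
It also fails if it takes over 61 s, if anything falls off the work surface, if the arm or the gripper's body presses on something with over 40 N, if the wrist force passes 120 N, or if a joint passes its speed limit or range.

### The arm

A 6-joint arm with a two-finger parallel gripper is mounted at the origin on the work surface. World frame = base frame: x ahead of the robot, y to its left, z up, the work surface at z = 0. Lengths are in mm, angles in rad, forces in N, time in s.
With the tool pointing down it reaches from about 350 to 775 mm from the base axis. Payload 7.3 kg.
Tool frame: the origin (TCP) lies at the centre of the arm's flange, where the gripper is bolted on; the fingertips stand 178 mm ahead of it and the grasp point (between the pads) lies 159 mm ahead of it; z points along the fingers, y is the direction in which the jaws open and shut (so a half turn about z gives the same grasp; the last joint's range is limited). The gripper opens to 92 mm and grips with 3 to 60 N. Pads are 19 mm wide; open, the fingers measure 130 mm over their backs; the gripper's body (75 mm by 190 mm) begins 47 mm behind the grasp point.
Start: joints at [0.971, 0.342, 1.524, -0, 1.275, -0.146], TCP at [230.131, 471.876, 404.741] pointing down, gripper open.
Joint ranges: [-2.53, 2.53], [-0.77, 2.02], [0.04, 2.7], [-1, 4.14], [0.28, 2.66], [-3.11, 3.11]. Speed limits (rad/s): [2.57, 2.57, 3.14, 3.14, 3.14, 3.14].

### API

Orientations are given as [roll, pitch, yaw] about the fixed x, y, z axes, in that order (R = Rz(yaw) Ry(pitch) Rx(roll)).
In Python, from plant import get_obs, capture, close_job gives the robot as it stands. The module is installed in compiled form; this text tells all that it offers.
- The arm moves only by the shell command python3 -m pendant 'ROWS'. ROWS is JSON, a list of rows, each a list of 3 entries, a list of its own where there are three numbers: the shift along the tool's x, y, z in m, then the turn, a rotation vector about the tool's x, y, z in rad, then the finger opening in m, from 0 to 0.0918. In form: [[[tx, ty, tz], [wx, wy, wz], fingers], ...]. A call has 1 to 10 rows; each row is the pose to reach, as a shift and turn from the pose commanded when the call began, along the tool's axes at that moment; what a row does not reach only later rows make up. A row lasts 1/12 s, in which the tool goes at most 41.7 mm and 7.16 degrees, less where a joint would pass 70% of its speed; a pose out of reach is approached as far as the arm can. A call with a gripper value outside its range is refused whole. The fingers move at their own pace and stop on an object; the grip force is fixed at half the most. Time passes only in rows, so rows that repeat a pose let the fingers close. It gives the time, the measured TCP pose, the force and the opening at its end, in the units of the state.
- get_obs(): the state, without advancing time (a new reading comes with each control period).
- capture(name): name is "scene" or "top"; returns a dict with "color" (480x640x3 uint8, red, green, blue), "mtx" (3x3 intrinsics, pixels), "rvec" (rotation vector, rad) and "tvec" (3), from world to camera coordinates, as OpenCV has them. Camera axes: x right, y down, z forward; pixel columns grow to the right and rows downward; lengths in mm; the calibration is good to about 2 mm. A picture is of the moment at which its call begins. There is no depth.
- close_job(): hands the job in, once; it reports no verdict.
The state is a dict: "time": time; "joint_positions": joint angles; "dq": joint speeds; "tau": joint torques, N m; "tool_pos": TCP position; "tcp_rot": TCP orientation; "contact_force": force on the tool from outside, world axes, zero at the start; "moment": the same for the moment, N m; "grip_width": finger opening in mm.
Only numpy, scipy, OpenCV 4.12 (cv2) and the standard library are available. Lean on these libraries where they do the work, as an engineer would, in place of code of your own. Each camera call takes 0.05 s, during which the arm holds its last target. There are 200 camera calls.

## Working session

There is one attempt and no reset: what is moved stays moved. The work goes in short steps, Python scripts to look and compute and a shell command to move; the robot and the scene stay as the last step left them, time stands still between calls to the robot, and variables do not carry over. Pictures are saved under pics/ and viewed, about 8 in all and at most 12, crops included, and the job is handed in when it is done.

```bash
mkdir -p pics; cat > h.py <<'E'
import numpy as np, cv2, pickle
from scipy.spatial.transform import Rotation as R
from plant import get_obs, capture
def cam(n,tag):
    c=capture(n); pickle.dump(c,open(f'pics/{tag}.pkl','wb')); cv2.imwrite(f'pics/{tag}.png',c['color'][:,:,::-1]); return c
def load(tag): return pickle.load(open(f'pics/{tag}.pkl','rb'))
def ray(c,u,v):
    M=cv2.Rodrigues(np.array(c['rvec'],float))[0]; t=np.array(c['tvec'],float).ravel()
    return -M.T@t, M.T@np.linalg.inv(c['mtx'])@np.array([u,v,1.])
def atz(c,u,v,z):
    o,d=ray(c,u,v); return o+d*(z-o[2])/d[2]
def proj(c,P): return cv2.projectPoints(np.array(P,float).reshape(-1,3),np.array(c['rvec'],float),np.array(c['tvec'],float),c['mtx'],None)[0].reshape(-1,2)
def crop(tag,x,y,w,h,s,name):
    im=cv2.imread(f'pics/{tag}.png')[y:y+h,x:x+w]; cv2.imwrite(f'pics/{name}.png',cv2.resize(im,None,fx=s,fy=s,interpolation=cv2.INTER_CUBIC))
def st():
    o=get_obs(); print({k:np.round(o[k],3).tolist() for k in ('time','joint_positions','tool_pos','tcp_rot','contact_force','grip_width')}); return o
E
python3 - <<'E'
from h import *
for n in('scene','top'):
    c=cam(n,n+'0'); print(n,c['mtx'].tolist(),ray(c,320,240)[0])
o=st(); print(R.from_euler('xyz',o['tcp_rot']).as_matrix().round(3))
E
```

```text
scene [[605.1619544709994, 0.0, 322.8333234799711], [0.0, 605.1619544709994, 237.63000775639438], [0.0, 0.0, 1.0]] [1217.41513082  250.63187722 1076.03163399]
top [[597.5988879052479, 0.0, 313.87372244629165], [0.0, 597.5988879052479, 237.26737614816392], [0.0, 0.0, 1.0]] [ 252.54597049   95.77463492 1622.38470895]
{'time': 0.1, 'joint_positions': [0.971, 0.343, 1.525, -0.0, 1.275, -0.146], 'tool_pos': [230.075, 471.765, 404.108], 'tcp_rot': [-3.14, -0.0, 2.688], 'contact_force': [-0.269, 0.607, -0.035], 'grip_width': 91.731}
[[-0.899  0.438 -0.001]
 [ 0.438  0.899 -0.001]
 [ 0.    -0.001 -1.   ]]
```

View pics/scene0.png

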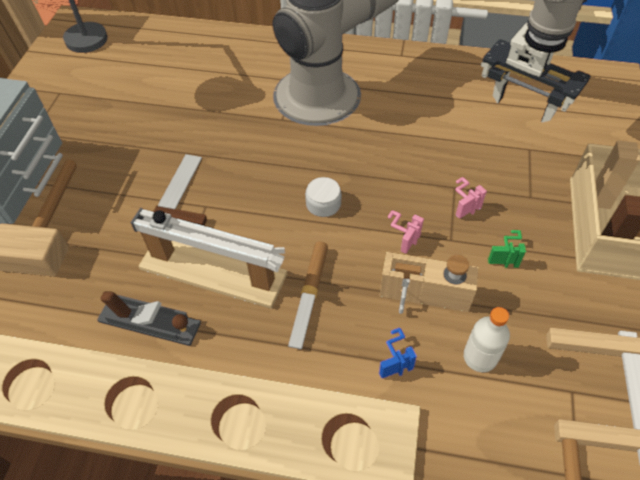

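View pics/top0.png

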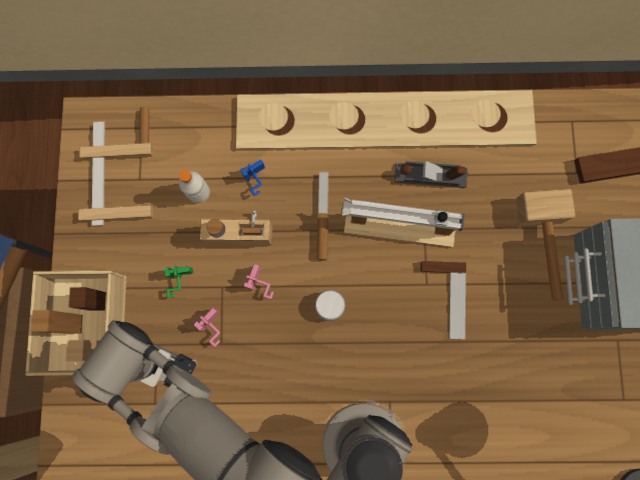

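Scene view: the nest is at about (430,283) with its plunger at (457,268), and the rail runs from its mouth at (280,258) to the stop knob at (159,218). Top view: plunger (216,228), wooden fin in the pocket (252,231), rail mouth (347,208), stop knob (442,216).
Possible mix-ups in the top view: the wooden hanger in the pocket (252,231), blue (253,172), green (178,270), pink (254,277) and pink (207,322). I choose the wooden one in the block and check it in a crop.

```bash
python3 - <<'E'
from h import *
crop('top0',195,185,80,65,5,'a');crop('top0',335,190,140,60,5.6,'b')
crop('scene0',370,245,120,75,3.3,'c')
a,b,c=[cv2.imread(f'pics/{k}.png') for k in 'abc']
W=800
top=np.zeros((325,800,3),np.uint8); top[:a.shape[0],:400]=a; top[:c.shape[0],400:400+c.shape[1]]=c[:325,:400]
b=cv2.resize(b,(784,336))[:270]; bb=np.zeros((270,800,3),np.uint8); bb[:,:784]=b
cv2.imwrite('pics/comb.png',np.vstack([top,bb]))
E
```

```text
(no output)
```

View pics/comb.png

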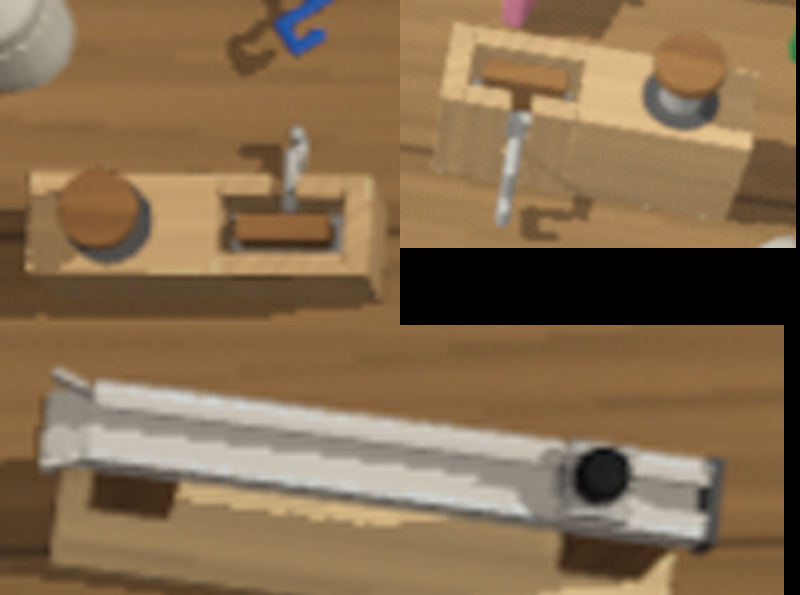

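The pocket holds the wooden-fin hanger with its steel hook at +x (crop: fin ends (234,227) to (331,229)). The plunger is up, with its centre at (98,208), and the stop knob is at (602,474) in the rail. I'll fit the poses and check them with an overlay.

```bash
cat > fit.py <<'E'
from h import *
from scipy.optimize import least_squares
T,S=load('top0'),load('scene0')
def full(o,s,p): return (np.array(p,float)+.5)/s-.5+o
def fit(pts,x0,fixyaw=None):
    # pts: (cam, local xyz, pixel)
    def W(q,l):
        c,s=np.cos(q[2]),np.sin(q[2]); return [q[0]+c*l[0]-s*l[1],q[1]+s*l[0]+c*l[1],l[2]]
    f=lambda q: np.concatenate([proj(c,W(q,l))[0]-p for c,l,p in pts])
    r=least_squares(f,x0,x_scale=[10,10,.1],loss='soft_l1'); return r.x,r.fun.reshape(-1,2),W
a=lambda p: full((195,185),5,p)
b=lambda p: full((335,190),5.6,(p[0],p[1]-325))
c=lambda p: full((370,245),3.3,(p[0]-400,p[1]))
nt=[(T,(27,90,86),a((28,173))),(T,(-27,90,86),a((28,273))),(T,(27,-90,86),a((375,177))),(T,(0,45,126),a((98,208))),
 (T,(0,-45,85),a((283,228)))]
ns=[(S,(-27,-90,86),c((455,25))),(S,(27,-90,86),c((443,98))),(S,(27,90,86),c((750,147))),(S,(-27,90,86),c((758,72))),(S,(0,45,126),c((690,65)))]
rt=[(T,(18,140,135),b((95,381))),(T,(-18,140,135),b((90,466))),(T,(18,-140,135),b((720,459))),(T,(-18,-140,135),b((708,548)))]
if __name__=='__main__':
    for nm,p,x0 in(('nt',nt,[500,370,0]),('ns',ns,[500,370,0]),('both',nt+ns,[500,370,0]),('rail',rt,[500,-50,-.1])):
        q,e,W=fit(p,x0); print(nm,q.round(3),e.round(1).tolist())
        if nm=='both': N=q
    rl=q
    k=atz(T,*b((602,474)),163); print('knob',k, 'in scene', proj(S,k))
    u=[-np.sin(rl[2]),np.cos(rl[2])]; print('knob along rail',(k[:2]-rl[:2])@u,'lat',(k[:2]-rl[:2])@[u[1],-u[0]])
    ims={n:cv2.resize(cv2.imread(f'pics/{n}0.png'),None,fx=4,fy=4,interpolation=cv2.INTER_CUBIC) for n in('top','scene')}
    def poly(n,q,L,col):
        pp=proj(load(n+'0'),[W(q,l) for l in L]); cv2.polylines(ims[n],[np.round((pp+.5)*4-.5).astype(int)],True,col,1)
    for n in ims:
        for q_,L in((N,[(27,90,86),(27,-90,86),(-27,-90,86),(-27,90,86)]),(N,[(7,-20,85),(7,-70,85),(-7,-70,85),(-7,-20,85)]),(N,[(21*np.cos(t),45+21*np.sin(t),126) for t in np.linspace(0,6.2,30)]),
          (rl,[(18,140,135),(18,-140,135),(-18,-140,135),(-18,140,135)]),(rl,[(7,140,135),(7,-140,135),(-7,-140,135),(-7,140,135)])): poly(n,q_,L,(0,0,255))
    A=ims['top'][185*4:245*4,195*4:275*4]; B=ims['scene'][200*4:305*4,125*4:290*4]; C=ims['scene'][245*4:320*4,375*4:485*4]; D=ims['top'][190*4:240*4,335*4:475*4]
    out=np.zeros((1200,1120,3),np.uint8)
    def put(im,x,y): out[y:y+im.shape[0],x:x+im.shape[1]]=im[:1200-y,:1120-x]
    put(D,0,0);put(B,0,205);put(A,670,205);put(C,670,450)
    cv2.imwrite('pics/ov.png',out[:760,:][:, :1115]); 
    im=cv2.resize(out[:760,:1115],(800,545),interpolation=cv2.INTER_AREA);cv2.imwrite('pics/ov.png',im)
E
python3 fit.py
```

```text
nt [ 5.57417e+02  3.28045e+02 -2.80000e-02] [[0.5, -0.1], [-0.5, 0.1], [-0.7, 0.1], [0.3, 0.2], [0.3, -0.2]]
ns [ 5.57170e+02  3.30984e+02 -1.90000e-02] [[-0.1, -0.3], [-0.4, 0.3], [0.9, 0.9], [-0.0, 0.1], [-0.2, -1.4]]
both [ 5.57417e+02  3.29965e+02 -2.40000e-02] [[-0.2, 0.1], [-1.2, 0.2], [-1.5, -0.1], [-0.4, 0.3], [-0.4, -0.3], [-0.5, -0.4], [-0.9, 0.1], [0.3, 1.1], [-0.5, 0.4], [-0.8, -1.3]]
rail [ 5.81647e+02 -1.17178e+02 -1.44000e-01] [[1.0, 0.9], [0.1, -0.6], [-1.0, 0.9], [-0.1, -1.2]]
knob [ 569.33611586 -201.62309078  163.        ] in scene [[157.25838502 213.66909569]]
knob along rail -85.33738132205131 lat -0.028685942399474966
```

View pics/ov.png

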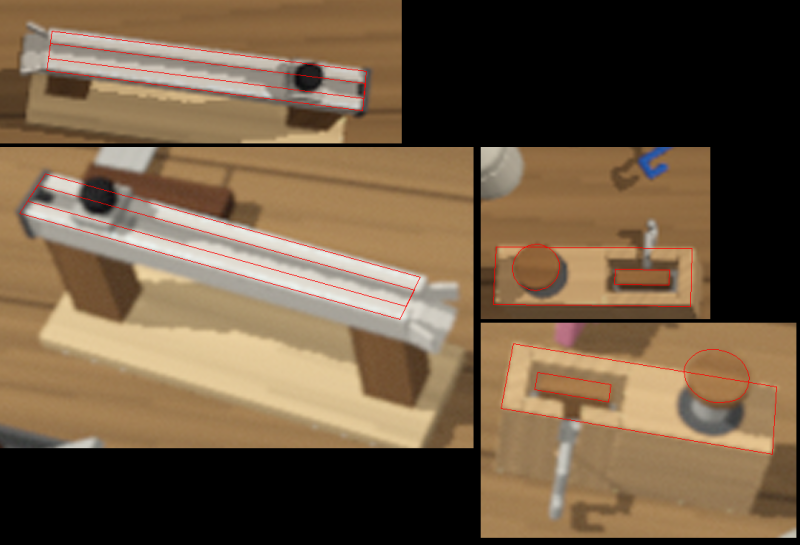

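The overlay matches to about 1 px: nest at (557, 330) with yaw -0.024, rail at (582, -117) with yaw -0.144, and the stop face about 70 mm past the rail's middle. Before pressing I check clearance to the bottle near the plunger and work out the shift.

```bash
python3 - <<'E'
from fit import *
for nm,pt,ps in(('cap',(185,176),(500,317)),('base-ish',(198,190),(480,352))):
    o1,d1=ray(T,*pt);o2,d2=ray(S,*ps); A=np.stack([d1,-d2],1); k=np.linalg.lstsq(A,o2-o1,rcond=None)[0]; print(nm,o1+d1*k[0],o2+d2*k[1])
o=get_obs();M=R.from_euler('xyz',o['tcp_rot'])
yaw=-.024; P=np.array([557.4+45*.024,329.3+45,324.])
for nm,psi in(('a',np.pi/2+yaw),('b',np.pi+yaw)):
    print(nm,M.inv().apply(P-o['tool_pos']).round(1),(M.inv()*R.from_euler('xyz',[np.pi,0,psi])).as_rotvec().round(4))
E
```

```text
cap [682.56537827 443.86121123 163.56500302] [682.46984856 447.59694054 164.42821976]
base-ish [682.67608534 439.62019174  25.10700854] [682.59006974 441.62091788  25.51454124]
a [-337.9   56.5   80. ] [-1.400e-03  7.000e-04  1.141e+00]
b [-337.9   56.5   80. ] [-0.0014 -0.0005 -0.4298]
```

Bottle is at (682, 443), 164 mm high. That clears the gripper. Moving above the plunger with the fingers closed.

```bash
python3 -m pendant '[[[-0.034,0.006,0.008],[0,0,0.114],0],[[-0.068,0.011,0.016],[0,0,0.228],0],[[-0.101,0.017,0.024],[0,0,0.342],0],[[-0.135,0.023,0.032],[0,0,0.456],0],[[-0.169,0.028,0.04],[0,0,0.57],0],[[-0.203,0.034,0.048],[0,0,0.685],0],[[-0.237,0.04,0.056],[0,0,0.8],0],[[-0.27,0.045,0.064],[0,0,0.913],0],[[-0.304,0.051,0.072],[0,0,1.027],0],[[-0.338,0.0565,0.08],[-0.001,0.001,1.141],0]]'; python3 -m pendant '[[[0,0,0],[0,0,0],0],[[0,0,0],[0,0,0],0],[[0,0,0],[0,0,0],0]]'; python3 - <<'E'
from h import *
c=cam('top','top1'); st(); 
E
```

```text
time: 0.93
tool_pos: [560.1, 373.7, 323.7]
tcp_rot: [-3.141, -0.001, 1.541]
contact_force: [0.6, 0.4, 1.0]
grip_width: 29.6
time: 1.18
tool_pos: [558.3, 374.5, 324.1]
tcp_rot: [-3.14, -0.001, 1.548]
contact_force: [-0.6, 0.2, 0.3]
grip_width: 9.6
{'time': 1.233, 'joint_positions': [0.478, 0.677, 1.183, 0.001, 1.282, 0.499], 'tool_pos': [557.862, 374.935, 324.736], 'tcp_rot': [-3.141, -0.001, 1.549], 'contact_force': [0.493, 0.244, 0.46], 'grip_width': 5.433}
```

```bash
python3 -m pendant '[[[0,0,0.005],[0,0,0],0],[[0,0,0.01],[0,0,0],0],[[0,0,0.014],[0,0,0],0],[[0,0,0.018],[0,0,0],0],[[0,0,0.022],[0,0,0],0],[[0,0,0.026],[0,0,0],0],[[0,0,0.03],[0,0,0],0],[[0,0,0.034],[0,0,0],0],[[0,0,0.038],[0,0,0],0],[[0,0,0.042],[0,0,0],0]]';python3 -m pendant '[[[0,0,0.003],[0,0,0],0],[[0,0,0.006],[0,0,0],0],[[0,0,0.008],[0,0,0],0],[[0,0,0.009],[0,0,0],0],[[0,0,0.01],[0,0,0],0],[[0,0,0.01],[0,0,0],0]]'
```

```text
time: 2.07
tool_pos: [558.2, 374.8, 284.0]
tcp_rot: [3.141, -0.002, 1.547]
contact_force: [-4.6, -1.5, 8.9]
grip_width: 0.5
time: 2.57
tool_pos: [558.2, 374.8, 273.6]
tcp_rot: [3.141, -0.002, 1.547]
contact_force: [-2.8, -0.6, 6.0]
grip_width: 0.5
```

```bash
python3 -m pendant '[[[0,0,0.001],[0,0,0],0],[[0,0,0.002],[0,0,0],0],[[0,0,0.003],[0,0,0],0],[[0,0,0.003],[0,0,0],0]]';python3 -m pendant '[[[0,0,0.001],[0,0,0],0],[[0,0,0.0015],[0,0,0],0],[[0,0,0.0015],[0,0,0],0]]';
```

```text
time: 2.9
tool_pos: [558.2, 374.8, 270.7]
tcp_rot: [3.141, -0.002, 1.547]
contact_force: [-3.0, -1.0, 7.3]
grip_width: 0.5
time: 3.15
tool_pos: [558.2, 374.7, 270.2]
tcp_rot: [3.141, -0.002, 1.547]
contact_force: [-6.9, -1.8, 12.7]
grip_width: 0.5
```

```bash
python3 -m pendant '[[[0,0,0.001],[0,0,0],0],[[0,0,0.002],[0,0,0],0],[[0,0,0.002],[0,0,0],0]]';python3 -m pendant '[[[0,0,-0.015],[0,0,0],0],[[0,0,-0.03],[0,0,0],0.03],[[0,0,-0.06],[0,0,0],0.05],[[0,0,-0.06],[0,0,0],0.05]]';python3 - <<'E'
from h import *
S=cam('scene','scene2'); T=cam('top','top2'); st()
crop('scene2',375,230,115,85,5,'s2'); crop('top2',195,180,85,70,4,'t2')
N=np.array([557.4,329.5]);y=-.024;c,s=np.cos(y),np.sin(y)
for n,l in(('mid',(0,-45,119)),('plung',(0,45,92))):
    P=[N[0]+c*l[0]-s*l[1],N[1]+s*l[0]+c*l[1],l[2]]; print(n,P,'scene',(proj(S,P)[0]-[375,230])*5)
E
```

```text
time: 3.4
tool_pos: [558.1, 374.7, 270.1]
tcp_rot: [3.14, -0.002, 1.547]
contact_force: [-9.1, -4.2, 21.7]
grip_width: 0.2
time: 3.73
tool_pos: [559.4, 375.1, 332.0]
tcp_rot: [3.133, -0.006, 1.547]
contact_force: [0.8, 0.4, 1.6]
grip_width: 16.2
{'time': 3.833, 'joint_positions': [0.477, 0.675, 1.179, 0.001, 1.284, 0.5], 'tool_pos': [558.771, 374.632, 327.503], 'tcp_rot': [3.139, -0.003, 1.547], 'contact_force': [-0.661, -0.591, -0.205], 'grip_width': 23.513}
mid [np.float64(556.320103677014), np.float64(284.51295937793196), 119] scene [166.16388267 136.22632253]
plung [np.float64(558.479896322986), np.float64(374.48704062206804), 92] scene [392.50749395 213.798207  ]
```

View pics/s2.png

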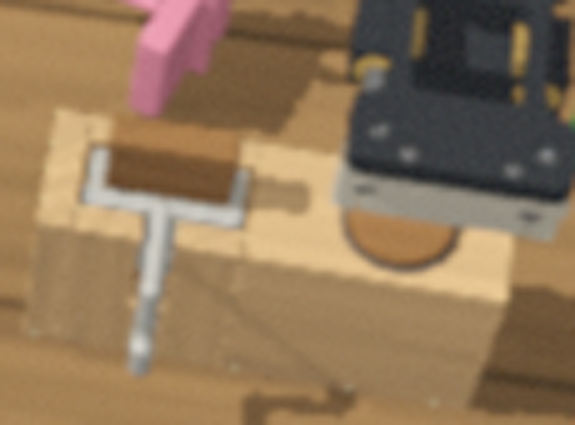

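The hanger is up: fin top spans roughly (110..243, 118..160) in the crop, the cap is above the block, and the plunger is down at (400,235). Next I move over the fin.

```bash
python3 -m pendant '[[[-0.03,0,0],[0,0,0],0.06],[[-0.06,0,0],[0,0,0],0.06],[[-0.08,0,0],[0,0,0],0.06],[[-0.0875,0,0],[0,0,0],0.06],[[-0.0875,0,0],[0,0,0],0.06],[[-0.0875,0,0],[0,0,0],0.06],[[-0.0875,0,0],[0,0,0],0.06]]'; python3 - <<'E'
from h import *
st()
E
```

```text
time: 4.42
tool_pos: [556.5, 288.0, 325.7]
tcp_rot: [-3.142, -0.002, 1.547]
contact_force: [0.1, -0.5, 0.1]
grip_width: 60.1
{'time': 4.417, 'joint_positions': [0.355, 0.593, 1.337, 0.002, 1.211, 0.378], 'tool_pos': [556.548, 288.026, 325.695], 'tcp_rot': [-3.142, -0.002, 1.547], 'contact_force': [0.084, -0.509, 0.098], 'grip_width': 60.107}
```

```bash
python3 -m pendant '[[[-0.001,0,0.015],[0,0,0],0.06],[[-0.001,0,0.03],[0,0,0],0.06],[[-0.001,0,0.044],[0,0,0],0.06],[[-0.001,0,0.052],[0,0,0],0.06],[[-0.001,0,0.057],[0,0,0],0.06],[[-0.001,0,0.0585],[0,0,0],0.06],[[-0.001,0,0.0585],[0,0,0],0.06],[[-0.001,0,0.0585],[0,0,0],0.06]]'; python3 -m pendant '[[[0,0,0],[0,0,0],0.005],[[0,0,0],[0,0,0],0.005],[[0,0,0],[0,0,0],0.005],[[0,0,0],[0,0,0],0.005],[[0,0,0],[0,0,0],0.005],[[0,0,0],[0,0,0],0.005],[[0,0,0],[0,0,0],0.005],[[0,0,0],[0,0,0],0.005]]'
```

```text
time: 5.08
tool_pos: [556.8, 286.4, 268.3]
tcp_rot: [3.14, -0.002, 1.547]
contact_force: [-0.0, -1.4, 0.3]
grip_width: 60.4
time: 5.75
tool_pos: [556.6, 286.1, 267.6]
tcp_rot: [3.141, -0.001, 1.547]
contact_force: [-0.3, 0.2, -0.1]
grip_width: 13.7
```

```bash
python3 -m pendant '[[[0,0,-0.01],[0,0,0],0.005],[[0,0,-0.022],[0,0,0],0.005],[[0,0,-0.037],[0,0,0],0.005],[[0,0,-0.052],[0,0,0],0.005],[[0,0,-0.067],[0,0,0],0.005],[[0,0,-0.082],[0,0,0],0.005],[[0,0,-0.095],[0,0,0],0.005],[[0,0,-0.105],[0,0,0],0.005],[[0,0,-0.112],[0,0,0],0.005],[[0,0,-0.112],[0,0,0],0.005]]'; python3 - <<'E'
from h import *
o=st();M=R.from_euler('xyz',o['tcp_rot'])
P=np.array([612.5,95.6,380])
print(M.inv().apply(P-o['tool_pos']).round(1),(M.inv()*R.from_euler('xyz',[np.pi,0,np.pi/2-.144])).as_rotvec().round(4))
E
```

```text
time: 6.58
tool_pos: [556.7, 286.0, 381.4]
tcp_rot: [3.139, -0.002, 1.547]
contact_force: [-1.1, -0.5, -1.0]
grip_width: 14.1
{'time': 6.583, 'joint_positions': [0.352, 0.545, 1.262, 0.001, 1.331, 0.376], 'tool_pos': [556.68, 286.001, 381.431], 'tcp_rot': [3.139, -0.002, 1.547], 'contact_force': [-1.121, -0.51, -1.046], 'grip_width': 14.062}
[-189.    60.4    1.2] [ 0.0028 -0.0025  0.1201]
```

```bash
python3 -m pendant '[[[-0.015,0.005,0],[0,0,0.01],0.005],[[-0.035,0.011,0],[0,0,0.02],0.005],[[-0.06,0.019,0],[0,0,0.04],0.005],[[-0.085,0.027,0],[0,0,0.055],0.005],[[-0.11,0.035,0],[0,0,0.07],0.005],[[-0.135,0.043,0],[0,0,0.085],0.005],[[-0.16,0.051,0],[0,0,0.1],0.005],[[-0.178,0.057,0],[0,0,0.11],0.005],[[-0.189,0.06,0],[0,0,0.12],0.005],[[-0.189,0.06,0],[0,0,0.12],0.005]]';python3 -m pendant '[[[0,0,0.015],[0,0,0],0.005],[[0,0,0.03],[0,0,0],0.005],[[0,0,0.04],[0,0,0],0.005],[[0,0,0.045],[0,0,0],0.005],[[0,0,0.045],[0,0,0],0.005],[[0,0,0.045],[0,0,0],0.005]]'; python3 - <<'E'
from h import *
S=cam('scene','scene3'); T=cam('top','top3'); o=st()
th=o['tcp_rot'][2]-np.pi/2; p=np.array(o['tool_pos'])
c,s=np.cos(th),np.sin(th)
und=p[2]-213.6; print('und',und)
def W(l,q=None):
    return [p[0]+c*l[0]-s*l[1],p[1]+s*l[0]+c*l[1],und+l[2]]
boxes=[[(13,30,30),(13,-30,30),(-13,-30,30),(-13,30,30)],[(13,30,24),(13,-30,24)],[(11,30,0),(11,-30,0),(-11,-30,0)],[(13,0,27),(46,0,27),(46,0,-8)]]
r=np.array([581.6,-117.2]);t=-.144
def WR(l): return [r[0]+np.cos(t)*l[0]-np.sin(t)*l[1],r[1]+np.sin(t)*l[0]+np.cos(t)*l[1],l[2]]
rb=[[(18,-140,135),(18,140,135),(-18,140,135),(-18,-140,135)],[(7,-140,135),(7,140,135),(-7,140,135),(-7,-140,135)],[(0,140,114),(0,250,114)]]
ims=[]
for n,C in(('scene3',S),('top3',T)):
    im=cv2.resize(cv2.imread(f'pics/{n}.png'),None,fx=4,fy=4,interpolation=cv2.INTER_CUBIC)
    for f,bs,col in((W,boxes,(0,255,0)),(WR,rb,(0,0,255))):
        for b in bs: cv2.polylines(im,[np.round((proj(C,[f(l) for l in b])+.5)*4-.5).astype(int)],False,col,1)
    ims.append(im)
A=ims[0][225*4:325*4,240*4:390*4]; B=ims[1][180*4:240*4,270*4:420*4]
cv2.imwrite('pics/i3.png',np.vstack([A[:400],B[:200]]))
E
```

```text
time: 7.42
tool_pos: [612.4, 93.4, 378.5]
tcp_rot: [-3.141, -0.001, 1.424]
contact_force: [0.1, 0.8, -1.8]
grip_width: 13.4
time: 7.92
tool_pos: [612.0, 96.2, 334.6]
tcp_rot: [3.141, -0.002, 1.428]
contact_force: [0.3, -0.0, -1.3]
grip_width: 13.8
{'time': 8.017, 'joint_positions': [0.032, 0.571, 1.348, 0.002, 1.22, 0.175], 'tool_pos': [612.19, 95.984, 335.296], 'tcp_rot': [3.14, -0.002, 1.427], 'contact_force': [0.31, -0.731, -2.503], 'grip_width': 14.179}
und 121.69559293587074
```

View pics/i3.png

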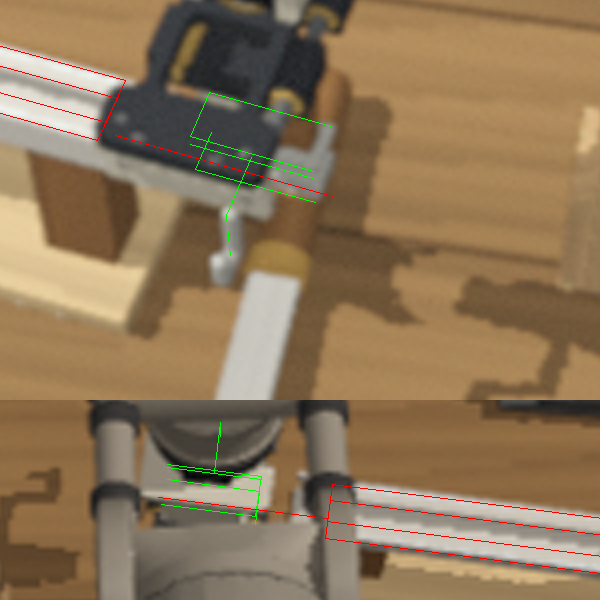

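The projected hanger (green) and the real one agree: cap end at about (325,150), hook tip at about (220,270). It is lined up with the rail axis (red), and the hook points away from the robot. I lower it to just above floor height and enter slowly.

```bash
python3 -m pendant '[[[0,0,0.002],[0,0,0],0.005],[[0,0,0.004],[0,0,0],0.005],[[-0.006,0,0.005],[0,0,0],0.005],[[-0.014,0,0.005],[0,0,0],0.005],[[-0.022,0,0.005],[0,0,0],0.005],[[-0.03,0,0.005],[0,0,0],0.005],[[-0.035,0,0.005],[0,0,0],0.005],[[-0.04,0,0.005],[0,0,0],0.005],[[-0.04,0,0.005],[0,0,0],0.005]]';python3 -m pendant '[[[-0.004,0,0],[0,0,0],0.005],[[-0.008,0,0],[0,0,0],0.005],[[-0.012,0,0],[0,0,0],0.005],[[-0.016,0,0],[0,0,0],0.005],[[-0.02,0,0],[0,0,0],0.005],[[-0.02,0,0],[0,0,0],0.005]]'
```

```text
time: 8.77
tool_pos: [606.2, 54.8, 329.4]
tcp_rot: [3.141, -0.001, 1.426]
contact_force: [-0.3, 0.4, -1.7]
grip_width: 13.9
time: 9.27
tool_pos: [603.3, 35.5, 329.3]
tcp_rot: [3.142, -0.001, 1.426]
contact_force: [0.0, 0.3, -2.2]
grip_width: 13.7
```

```bash
python3 -m pendant '[[[-0.005,0,0],[0,0,0],0.005],[[-0.01,0,0],[0,0,0],0.005],[[-0.015,0,0],[0,0,0],0.005],[[-0.02,0,0],[0,0,0],0.005],[[-0.025,0,0],[0,0,0],0.005],[[-0.03,0,0],[0,0,0],0.005],[[-0.03,0,0],[0,0,0],0.005]]'; python3 -m pendant '[[[-0.005,0,0],[0,0,0],0.005],[[-0.01,0,0],[0,0,0],0.005],[[-0.015,0,0],[0,0,0],0.005],[[-0.02,0,0],[0,0,0],0.005],[[-0.025,0,0],[0,0,0],0.005],[[-0.03,0,0],[0,0,0],0.005],[[-0.03,0,0],[0,0,0],0.005]]'
```

```text
time: 9.85
tool_pos: [599.0, 5.5, 329.2]
tcp_rot: [3.142, -0.001, 1.426]
contact_force: [-0.3, 0.0, -1.9]
grip_width: 14.1
time: 10.43
tool_pos: [594.7, -24.2, 329.2]
tcp_rot: [3.141, -0.001, 1.426]
contact_force: [-0.8, 0.5, -1.2]
grip_width: 13.4
```

```bash
python3 -m pendant '[[[-0.007,0,0],[0,0,0],0.005],[[-0.014,0,0],[0,0,0],0.005],[[-0.021,0,0],[0,0,0],0.005],[[-0.028,0,0],[0,0,0],0.005],[[-0.035,0,0],[0,0,0],0.005],[[-0.042,0,0],[0,0,0],0.005],[[-0.049,0,0],[0,0,0],0.005],[[-0.055,0,0],[0,0,0],0.005],[[-0.06,0,0],[0,0,0],0.005],[[-0.06,0,0],[0,0,0],0.005]]'; python3 -m pendant '[[[-0.007,0,0],[0,0,0],0.005],[[-0.014,0,0],[0,0,0],0.005],[[-0.021,0,0],[0,0,0],0.005],[[-0.028,0,0],[0,0,0],0.005],[[-0.035,0,0],[0,0,0],0.005],[[-0.042,0,0],[0,0,0],0.005],[[-0.046,0,0],[0,0,0],0.005],[[-0.05,0,0],[0,0,0],0.005],[[-0.05,0,0],[0,0,0],0.005],[[-0.05,0,0],[0,0,0],0.005]]'; python3 - <<'E'
from h import *
cam('scene','scene4');o=st()
crop('scene4',120,185,180,130,4.4,'i4')
E
```

```text
time: 11.27
tool_pos: [586.1, -83.6, 329.1]
tcp_rot: [3.141, -0.001, 1.426]
contact_force: [-1.3, 0.4, -1.2]
grip_width: 13.8
time: 12.1
tool_pos: [579.0, -132.1, 329.0]
tcp_rot: [3.141, -0.002, 1.426]
contact_force: [-0.2, -0.1, -1.9]
grip_width: 13.9
{'time': 12.15, 'joint_positions': [-0.353, 0.532, 1.436, 0.002, 1.173, -0.21], 'tool_pos': [579.028, -131.884, 329.058], 'tcp_rot': [3.141, -0.002, 1.427], 'contact_force': [0.65, 0.414, -1.515], 'grip_width': 14.02}
```

View pics/i4.png

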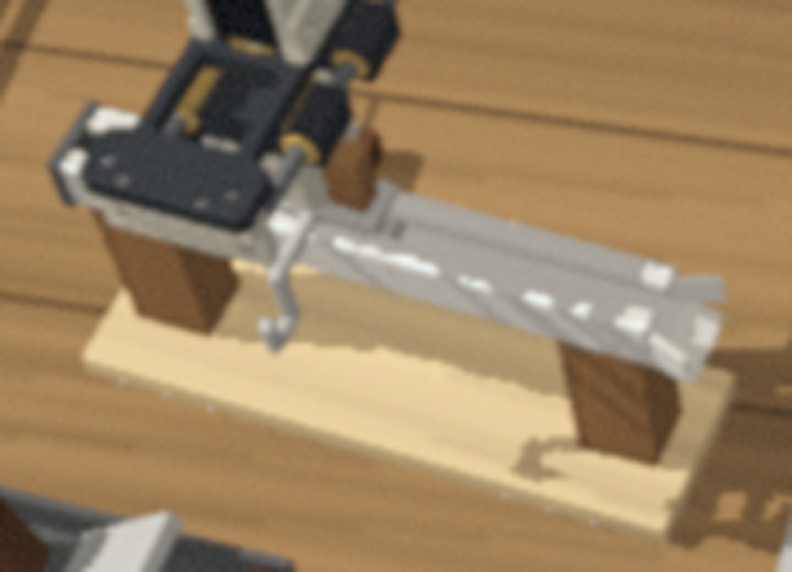

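The foot runs in the channel, with the hook at (280,300) on the far side. The stop is hidden by the gripper, so I creep in on force.

```bash
python3 -m pendant '[[[-0.003,0,0],[0,0,0],0.005],[[-0.006,0,0],[0,0,0],0.005],[[-0.009,0,0],[0,0,0],0.005],[[-0.012,0,0],[0,0,0],0.005],[[-0.015,0,0],[0,0,0],0.005],[[-0.016,0,0],[0,0,0],0.005],[[-0.016,0,0],[0,0,0],0.005]]'; python3 -m pendant '[[[-0.001,0,0.0005],[0,0,0],0.005],[[-0.002,0,0.0005],[0,0,0],0.005],[[-0.003,0,0.0005],[0,0,0],0.005],[[-0.003,0,0.0005],[0,0,0],0.005]]'; python3 -m pendant '[[[-0.001,0,0],[0,0,0],0.005],[[-0.002,0,0],[0,0,0],0.005],[[-0.002,0,0],[0,0,0],0.005]]'
```

```text
time: 12.73
tool_pos: [576.7, -148.2, 329.0]
tcp_rot: [3.141, -0.001, 1.426]
contact_force: [0.5, -0.5, -1.9]
grip_width: 14.0
time: 13.07
tool_pos: [576.3, -150.9, 328.5]
tcp_rot: [3.141, -0.001, 1.427]
contact_force: [0.5, 1.1, -2.2]
grip_width: 14.1
time: 13.32
tool_pos: [576.0, -152.9, 328.6]
tcp_rot: [3.141, -0.001, 1.427]
contact_force: [0.9, 0.0, -2.0]
grip_width: 13.7
```

```bash
python3 -m pendant '[[[-0.0005,0,0],[0,0,0],0.005],[[-0.001,0,0],[0,0,0],0.005],[[-0.001,0,0],[0,0,0],0.005]]' | sed -n '2p;4p'; python3 -m pendant '[[[-0.0005,0,0],[0,0,0],0.005],[[-0.001,0,0],[0,0,0],0.005],[[-0.001,0,0],[0,0,0],0.005]]'| sed -n '2p;4p'
```

```text
tool_pos: [575.8, -153.8, 328.5]
contact_force: [-0.6, -1.1, -1.9]
tool_pos: [575.7, -154.8, 328.5]
contact_force: [0.2, 0.2, -1.5]
```

```bash
python3 -m pendant '[[[-0.0005,0,0],[0,0,0],0.005],[[-0.001,0,0],[0,0,0],0.005],[[-0.001,0,0],[0,0,0],0.005]]' | sed -n '2p;4p'; python3 -m pendant '[[[-0.0005,0,0],[0,0,0],0.005],[[-0.001,0,0],[0,0,0],0.005],[[-0.001,0,0],[0,0,0],0.005]]'| sed -n '2p;4p'
```

```text
tool_pos: [575.6, -155.9, 328.5]
contact_force: [0.8, 0.1, -2.0]
tool_pos: [575.4, -156.8, 328.5]
contact_force: [0.2, 0.4, -2.1]
```

```bash
python3 -m pendant '[[[-0.0005,0,0],[0,0,0],0.005],[[-0.001,0,0],[0,0,0],0.005],[[-0.001,0,0],[0,0,0],0.005]]' | sed -n '2p;4p'; python3 -m pendant '[[[-0.0005,0,0],[0,0,0],0.005],[[-0.001,0,0],[0,0,0],0.005],[[-0.001,0,0],[0,0,0],0.005]]'| sed -n '2p;4p'
```

```text
tool_pos: [575.3, -157.8, 328.5]
contact_force: [0.4, -0.2, -1.9]
tool_pos: [575.2, -158.1, 328.6]
contact_force: [-0.4, 4.6, -1.3]
```

Contact: 4.6 N along +y with the advance stalling, at rail local y of about -41 against -40 predicted, well below the 16 N slip. Letting go.

```bash
python3 -m pendant '[[[0,0,0.0004],[0,0,0],0.005],[[0,0,0.0008],[0,0,0],0.005],[[0,0,0.0008],[0,0,0],0.005]]' | sed -n '2p;4p'; python3 -m pendant '[[[0,0,0],[0,0,0],0.03],[[0,0,0],[0,0,0],0.05],[[0,0,0],[0,0,0],0.05],[[0,0,0],[0,0,0],0.05],[[0,0,0],[0,0,0],0.05],[[0,0,0],[0,0,0],0.05]]'; python3 -m pendant '[[[0,0,-0.01],[0,0,0],0.05],[[0,0,-0.03],[0,0,0],0.05],[[0,0,-0.06],[0,0,0],0.05],[[0,0,-0.09],[0,0,0],0.05],[[0,0,-0.12],[0,0,0],0.05],[[0.03,-0.03,-0.12],[0,0,0],0.05],[[0.06,-0.06,-0.12],[0,0,0],0.05],[[0.09,-0.09,-0.12],[0,0,0],0.05],[[0.12,-0.12,-0.12],[0,0,0],0.05],[[0.14,-0.14,-0.12],[0,0,0],0.05]]';python3 -m pendant '[[[0.04,-0.03,0],[0,0,0],0.05],[[0.07,-0.05,0],[0,0,0],0.05],[[0.1,-0.07,0],[0,0,0],0.05],[[0.1,-0.07,0],[0,0,0],0.05],[[0.1,-0.07,0],[0,0,0],0.05]]'; python3 - <<'E'
from h import *
cam('scene','scene5');cam('top','top5');st()
crop('scene5',120,185,180,110,4.4,'x');x=cv2.imread('pics/x.png')
cv2.imwrite('pics/i5.png',x)
E
```

```text
tool_pos: [575.2, -158.1, 328.0]
contact_force: [0.6, 4.7, 1.5]
time: 15.57
tool_pos: [575.1, -158.9, 327.7]
tcp_rot: [3.141, -0.001, 1.427]
contact_force: [-0.0, -1.5, -0.4]
grip_width: 47.8
time: 16.4
tool_pos: [454.4, 1.7, 448.8]
tcp_rot: [3.141, -0.002, 1.427]
contact_force: [1.2, 0.7, 0.9]
grip_width: 49.9
time: 16.82
tool_pos: [400.7, 110.3, 449.1]
tcp_rot: [3.139, -0.002, 1.431]
contact_force: [0.4, -0.5, 0.2]
grip_width: 49.7
{'time': 16.917, 'joint_positions': [0.079, 0.103, 1.714, 0.001, 1.323, 0.222], 'tool_pos': [401.904, 108.548, 448.659], 'tcp_rot': [3.14, -0.001, 1.427], 'contact_force': [0.746, -0.737, 1.185], 'grip_width': 50.264}
```

View pics/i5.png

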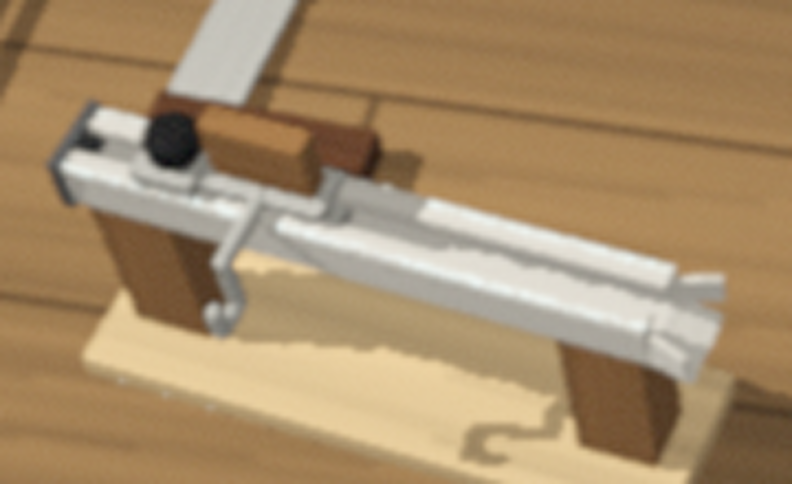

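View pics/top5.png

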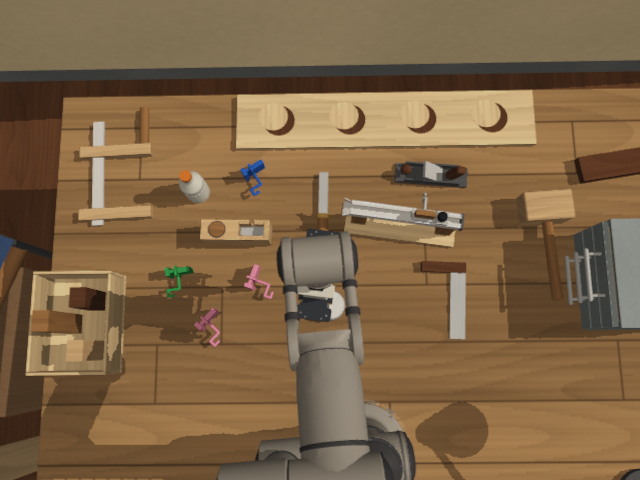

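The hanger stands in the rail at the knob with its hook on the far side, and the other tools are where they were. Next a numeric check of knob shift and a close crop of the gap.

```bash
python3 - <<'E'
from h import *
for n,(x,y) in(('scene',(159,216)),('top',(442,217))):
    cs=[]
    for k in'05':
        g=cv2.cvtColor(cv2.imread(f'pics/{n}{k}.png'),cv2.COLOR_BGR2GRAY).astype(float)[y-10:y+11,x-10:x+11]
        w=np.clip(55-g,0,None); yy,xx=np.mgrid[:21,:21]; r=np.hypot(xx-10,yy-10)<8; w=w*r
        cs.append(((w*xx).sum()/w.sum(),(w*yy).sum()/w.sum()))
    print(n,np.round(cs,2).tolist())
crop('scene5',145,200,60,40,8,'a');crop('top5',410,185,60,40,8,'b')
cv2.imwrite('pics/fin.png',np.hstack([cv2.resize(cv2.imread('pics/a.png'),(400,267)),cv2.resize(cv2.imread('pics/b.png'),(400,267))]))
E
```

```text
scene [[10.58, 10.88], [10.51, 10.97]]
top [[9.63, 9.5], [9.61, 9.52]]
```

View pics/fin.png

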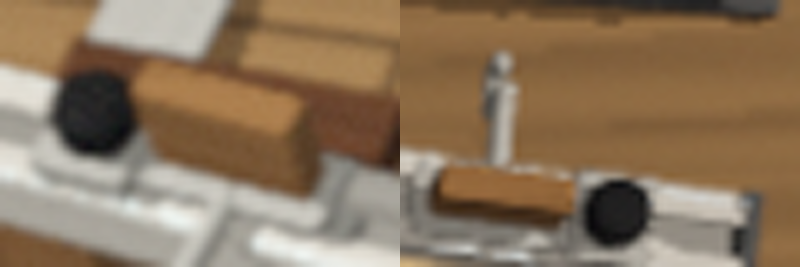

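The knob moved less than 0.1 px in both views, and the cap (about (130,185) in the crop) abuts the stop block with no visible gap. Handing in.

```bash
python3 -c "
from plant import close_job
print(close_job())"
```

```text
the job is handed in; nothing more can be done
None
```

The job is done and handed in at about 17 s of robot time; no verdict came back.

- **Plunger:** I pressed it to its hard stop. The fingertips reached z ≈ 92 mm, and the force read 22 N in the last push, against 6 to 10 N for the travel. The picture afterwards showed the hanger raised and the plunger down.
- **Hanger:** I took it by the wooden fin and brought it in at the rail's open end with the hook away from the robot. I slid it along until it met the stop at 4.6 N, below the 16 N at which the stop slips, then let go and moved the arm clear.
- **Last checks:** The knob moved less than 0.1 px in both cameras, so the stop was not shoved. There is no visible gap between cap and stop, though a gap under about 1 mm would not show at this resolution. By eye in the last top picture, the plane, square and the visible end of the chisel are where they were. The arm hid the chisel's handle and most of the wax tin, but it stayed well above both.
- **Disagreements:** None failed. Contact came about 1.4 mm beyond where I had measured the stop, within the camera error. The raised fin looked about 3 mm further along y than the pose fit said, which did not affect the grip.

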